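# Bring the refilled rinse reservoir up to pressure

### The job

The steel rinse reservoir has just been refilled and its vent tap still stands open. Push the yellow vent lever round, away from you, to its closed stop so that it stands across its brass pipe, then pump the blue plunger, pressing it down and letting it come all the way up each time, until the red pressure pin stands fully out of its brass collar with its white foot showing. Work only by pushing and pressing with the fingers: do not lift or shove the reservoir, leave the pin itself untouched, and leave the bottles, cup and dish round it where they are.

Things in the scene. Friction and masses are not known exactly. Their poses are not given: they have to be found in the camera images.
- reservoir: Steel pressure reservoir, loose on rubber feet, 2.2 to 3.1 kg: grey base plate 150 x 150 x 12 mm (centre 6 mm to -y), steel body 88 mm in diameter, black ribbed cap 94 mm in diameter, its top 115 mm above the bench. Origin on the bench under the plunger's axis, z up; at yaw 0 the vent tap is on the -y side, the pin on the -x side (towards the robot). Not to be lifted, tipped or shoved.
- plunger_top (a point): Centre of the top of the blue mushroom knob of the pump plunger, 43 mm in diameter and 17 mm thick, on a 10 mm steel rod that comes up through the middle of the cap. The top is 162 mm above the bench at rest and 140 mm fully pressed; the point moves with it. It takes a push straight down from above.
- plunger (a joint): How far the plunger is pressed, m: 0 up (its spring brings it back by itself), 0.022 fully down. The push needed is 5 N at the top and up to 13 N at the bottom, a little more when quick. Once the pin is fully out (the last stroke ends at 0.020) it stops hard after 2 to 3 mm and needs no more pushing.
- pin (a joint): How far the pressure pin is out, m: 0 in, 0.024 fully out. With the vent closed a full stroke (20 to 22 mm down and all the way up) brings it 4.8 mm out, so five in all; shorter strokes bring less (over 14 mm: 3.2, over 8 mm: 1.6, else nothing). It goes on out by up to 0.8 mm at the bottom of a stroke, settles back and stays. With the vent open it goes in again as the plunger rises.
- pin_tip (a point): Tip of the pressure pin, 8 mm in diameter, red for its upper 18 mm and white below, in a brass collar (top 126 mm above the bench) on the cap, 36 mm from the plunger's axis towards -x of the reservoir. The tip is 127.5 mm above the bench when in, 151.5 mm when fully out, with 7 mm of white showing. Not to be touched.
- pin_head: The red upper 18 mm of the pressure pin, 8 mm in diameter; origin at its tip, z up.
- vent (a joint): Angle of the vent lever about the vertical, rad: 0 open (lever along the brass pipe, straight out to -y of the reservoir), 1.571 closed (lever across the pipe, pointing to +x of the reservoir, against its stop). It grows as the lever's free end swings anticlockwise seen from above. Light, about 1 N at the free end; it stays where it is left. Above about 1.4 the tap is shut.
- vent_end (a point): Outer end of the vent lever's yellow grip, on its centre line at half height, 62 mm from the lever's pivot. The grip is 14 mm wide, 14 mm high (118 to 132 mm above the bench) and reaches from 18 to 62 mm from the pivot; the point moves with the lever.
- vent_pivot (a point): Point on the vent lever's vertical pivot at the grip's half height (125 mm above the bench), 70 mm from the plunger's axis towards -y of the reservoir. Below the lever lies the brass tap body, 21 mm in diameter, top at 114 mm.
- wash_bottle: Translucent wash bottle with blue cap and bent spout, 62 x 85 x 169 mm, loose, left behind the reservoir. Origin at the centre of its underside. To be left alone.
- sample_cup: Clear plastic sample cup, 55 mm in diameter, 66 mm high, loose, left of the reservoir. Origin at the centre of its underside. To be left alone.
- stain_bottle: Small purple dropper bottle with black cap, 31 mm in diameter, 75 mm high, loose, right of the reservoir. Origin at the centre of its underside. To be left alone.
- petri_dish: White culture dish with lid, 60 mm in diameter, 15 mm high, loose, right of the reservoir. Origin at the centre of its underside. To be left alone.

How it is judged:
By the outcome, as a careful person would: the job done as asked, in the order asked, and still so for the second after the job is handed in, with the robot touching nothing.
It also fails if it takes over 45 s, if anything falls off the work surface, if the arm or the gripper's body presses on something with over 40 N, if the wrist force passes 120 N, or if a joint passes its speed limit or range.

### The arm

A 7-joint arm with a two-finger parallel gripper is mounted at the origin on a cart in front of the work surface, level with it; the furniture and walls round the work are solid. World frame = base frame: x ahead of the robot, y to its left, z up, the work surface at z = 0. Lengths are in mm, angles in rad, forces in N, time in s.
With the tool pointing down it reaches from about 400 to 900 mm from the base axis. Payload 5.5 kg.
Tool frame: the origin (TCP) lies on the centre line of the jaws, within the pads' length; the fingertips stand 11 mm ahead of it and the grasp point (between the pads) lies 8 mm behind it; x points along the fingers, y is the direction in which the jaws open and shut, and the axes are right-handed (so a half turn about x gives the same grasp; the last joint's range is limited). The gripper opens to 85 mm and grips with 20 to 120 N. Pads are 22 mm wide; open, the fingers measure 114 mm over their backs; the gripper's body (76 mm by 85 mm) begins 54 mm behind the grasp point. The pads swing forward as they close: fully open they stand 13 mm farther back than shut.
Start: joints at [-0.899, 0.501, -0.427, 1.55, 0.221, 1.138, -0.21], TCP at [258.344, 596.454, 242.31] pointing down, gripper open.
Joint ranges: [-2.88, 2.88], [-0.31, 2.03], [-1.54, 1.56], [0.2, 2.42], [-1.41, 4.55], [0.19, 2.02], [-2.57, 2.57]. Speed limits (rad/s): [2.57, 2.57, 3.14, 3.14, 3.14, 3.14, 3.14].

### API

Orientations are given as a unit quaternion [x, y, z, w].
In Python, from cell import env gives the robot as it stands.
- The arm moves only by the tool send_rows, never from a script. Its argument "plan" is a list of rows, each a list of 5 numbers: the opening, from -1 (shut) to 1 (fully open), then the shift along the tool's x, y, z in cm, then the turn about the tool's x in rad. In form: [[fingers, dx, dy, dz, turn], ...]. A call has 1 to 5 rows; each row shifts and turns the pose as measured when the row begins, along the tool's axes as they then stand; what a row does not reach is not made up. A row lasts 1/10 s, in which the tool goes at most 50 mm and 8.59 degrees, less where a joint would pass 70% of its speed; a pose out of reach is approached as far as the arm can. A call is refused whole if a number of a shift passes 5 or a number of a turn 0.15, either way. A call with a gripper value outside its range is refused whole. The fingers move at their own pace and stop on an object; "force" is the grip in N (left out, the last holds). Time passes only in rows, so rows that do not move let the fingers close. It gives the time, the measured TCP pose, the force and the opening at its end, in the units of the state.
- env.get_state(): the state, without advancing time (a new reading comes with each control period).
- env.get_image(name): name is "scene" or "top"; returns (picture, depth): 480x640x3 uint8, blue, green, red; 480x640 float32, mm along the optical axis (not along the pixel's ray), 0 where there is no reading.
- env.calibration(name): a dict with "intrinsics" (3x3 intrinsics, pixels), "R" (3x3) and "t" (3): a world point X has camera coordinates R X + t. Camera axes: x right, y down, z forward; pixel columns grow to the right and rows downward; lengths in mm; the calibration is good to about 2 mm. A picture is of the moment at which its call begins. calibration takes no time and is no camera call.
- env.job_done(): hands the job in, once; it reports no verdict.
Trained networks look in the newest picture that a camera, given by its name, has taken for a name from the list of things; names that differ only in an ending like _2 or _b are one class to them, and where a whole thing is asked for, a point or a joint stands for the part that bears it (a point fixed in the world has none). Each returns a list of dicts, best first, with "conf" (0 to 1); they miss things now and then, are a little off and sometimes report something else, mostly with a low value. They report only what shows in the picture. A call takes as long as a camera call.
- env.spot_in(camera, name): "centre" ([x, y, z] in mm, in world coordinates, good to about 4 mm: the middle of the surface that is visible of it).
- env.outline_of(camera, name): "mask" (480x640 bool, what is visible of it).
The state is a dict: "time": time; "q": joint angles; "dq": joint speeds; "tau": joint torques, N m; "ee_pos": TCP position; "tcp_rot": TCP orientation; "force": force on the tool from outside, world axes, zero at the start; "torque": the same for the moment, N m; "grip_width": finger opening in mm.
Only numpy, scipy, OpenCV 4.12 (cv2) and the standard library are available. Lean on these libraries where they do the work, as an engineer would, in place of code of your own. Each camera call takes 0.05 s, during which the arm holds its last target.

## Working session

There is one attempt and no reset: what is moved stays moved. The work goes in short steps, Python scripts to look and compute and a tool call to move; the robot and the scene stay as the last step left them, time stands still between calls to the robot, and variables do not carry over. Pictures are saved under pics/ and viewed, and the job is handed in when it is done.

Besides the shell and the picture viewer there is one more tool, called after ">>>" in YAML: its name, and indented under it one key for each argument. send_rows: Moves the arm, as the interface text tells. Its arguments: {"type":"object","properties":{"plan":{"type":"array"},"force":{"type":"number"}},"required":["plan"]}

```bash
mkdir -p pics; ls; python3 - <<'E'
from cell import env
import cv2,numpy as np
s=env.get_state();print(s)
for n in("scene","top"):
    p,d=env.get_image(n);cv2.imwrite(f"pics/{n}0.png",p)
    c=env.calibration(n);print(n,c)
    for k in("reservoir","plunger_top","pin_tip","vent_end","vent_pivot","wash_bottle","sample_cup","stain_bottle","petri_dish"):
        r=env.spot_in(n,k)[:2];print(k,[(np.round(q["centre"]),round(q["conf"],2)) for q in r])
E
```

```text
pics
{'time': 0.0, 'q': array([-0.89880098,  0.50188862, -0.42679492,  1.55144441,  0.22081223,
        1.13831603, -0.21026857]), 'dq': array([-1.43647733e-03,  9.96953753e-05, -2.10841267e-04,  1.35379761e-03,
       -1.11065189e-03, -1.14707707e-03, -1.04537900e-03]), 'tau': array([-7.56506815e-04, -5.69510472e+01, -5.81616640e+00, -2.80946535e+01,
        1.07563331e-02,  1.17051243e-02,  3.52263191e-05]), 'ee_pos': array([258.15092797, 595.79921001, 241.23643293]), 'tcp_rot': array([ 0.14280859,  0.69255916, -0.14417988,  0.69222806]), 'force': array([-0.28462513, -0.07719081,  0.3797502 ]), 'torque': array([ 0.04819552, -0.04147855, -0.04051773]), 'grip_width': 85.34550071372486}
scene {'intrinsics': array([[541.09289751,   0.        , 322.8447566 ],
       [  0.        , 541.09289751, 233.61073831],
       [  0.        ,   0.        ,   1.        ]]), 'R': array([[ 0.6568389 , -0.7539341 , -0.01208457],
       [-0.57183969, -0.48762109, -0.65971588],
       [ 0.4914896 ,  0.44023749, -0.75141794]]), 't': array([-355.98809748,  395.55782176,  814.40432704])}
reservoir [(array([
[... 640 characters left out ...]
2056006, -0.99967356, -0.01516796],
       [-0.99450565,  0.02200662, -0.10234363],
       [ 0.10264402,  0.01298043, -0.99463346]]), 't': array([  37.10972864,  580.9992034 , 1017.02219172])}
reservoir [(array([555., -21.,  17.]), 0.61)]
plunger_top [(array([563.,  -8., 160.]), 0.8), (array([ 510., -166.,   16.]), 0.41)]
pin_tip []
vent_end [(array([ 558., -107.,  128.]), 0.48)]
vent_pivot [(array([ 559., -108.,  130.]), 0.7), (array([626., 126., 103.]), 0.28)]
wash_bottle [(array([622., 127., 102.]), 0.64)]
sample_cup [(array([528., 162.,  10.]), 0.61)]
stain_bottle [(array([ 605., -196.,   50.]), 0.79), (array([ 559., -104.,  129.]), 0.68)]
petri_dish [(array([ 509., -165.,   18.]), 0.7)]
```

View pics/scene0.png

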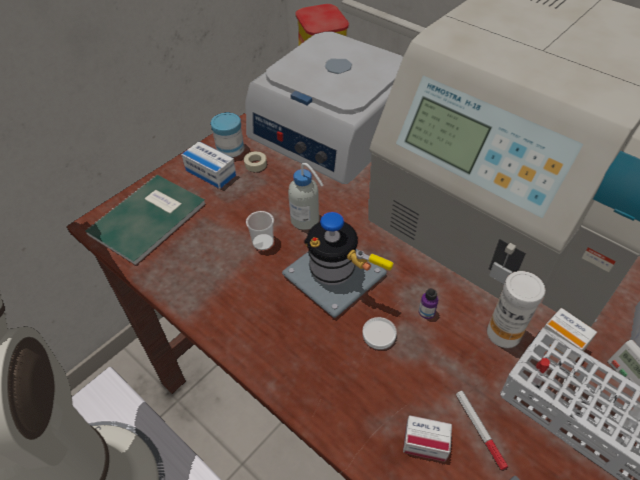

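View pics/top0.png

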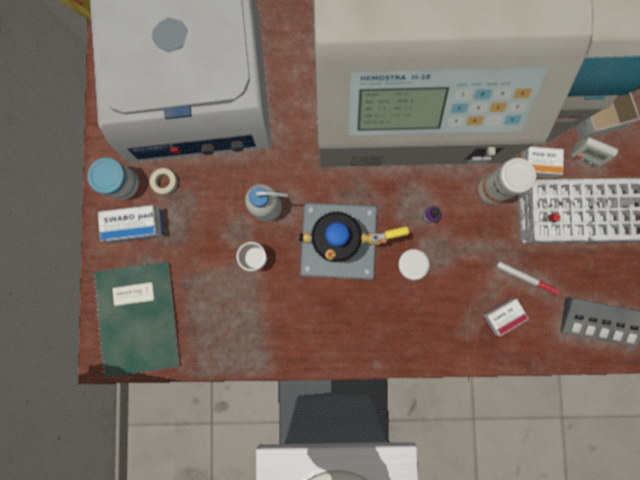

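```bash
cat > h.py <<'E'
import numpy as np,cv2
from cell import env
def ray(n,u,v,z):
    c=env.calibration(n);R=c["R"];t=c["t"];K=c["intrinsics"]
    d=R.T@np.linalg.inv(K)@np.array([u,v,1.]);o=-R.T@t
    return o+d*(z-o[2])/d[2]
def crop(p,u0,v0,u1,v1,f,name):
    cv2.imwrite(name,cv2.resize(p[v0:v1,u0:u1],None,fx=f,fy=f,interpolation=cv2.INTER_CUBIC))
E
python3 - <<'E'
from h import *
p=cv2.imread("pics/top0.png");crop(p,280,190,440,290,5,"pics/top0c.png")
p2=cv2.imread("pics/scene0.png");crop(p2,270,190,420,320,5,"pics/scene0c.png")
# yellow grip & blue
hsv=cv2.cvtColor(p,cv2.COLOR_BGR2HSV)
m=cv2.inRange(hsv,(24,120,120),(34,255,255));m[:,:370]=0;m[:190]=0;m[290:]=0;m[:,430:]=0
v,u=np.nonzero(m);P=np.array([ray("top",a,b,130)[:2] for a,b in zip(u,v)])
c=P.mean(0);w,V=np.linalg.eigh(np.cov((P-c).T));print("yellow",c,V[:,1],np.sqrt(w)*12**.5, len(u))
m=cv2.inRange(hsv,(105,130,80),(125,255,255));m[:,:310]=0;m[:,365:]=0;m[:210]=0;m[260:]=0
v,u=np.nonzero(m);P=np.array([ray("top",a,b,160)[:2] for a,b in zip(u,v)]);print("blue",P.mean(0),P.min(0),P.max(0))
p,d=env.get_image("top")
# obstacles depth: world points
c=env.calibration("top");K=c["intrinsics"]
vv,uu=np.mgrid[0:480,0:640]
X=np.stack([(uu-K[0,2])/K[0,0]*d,(vv-K[1,2])/K[1,1]*d,d],-1).reshape(-1,3)
W=((X-c["t"])@c["R"]).reshape(480,640,3)
np.save("W.npy",W)
m=(W[...,2]>180)&(abs(W[...,1]+30)<200)&(d>0)
print("tall front x",W[m][:,0].min(),W[m][:,2].max())
# base plate
m=(abs(W[...,2]-12)<5)&(d>0)&(np.hypot(W[...,0]-560,W[...,1]+12)<125)
m2=np.zeros((480,640),np.uint8);m2[m]=255
m2[(p.max(2).astype(int)-p.min(2))>40]=0
cs,_=cv2.findContours(m2,cv2.RETR_EXTERNAL,cv2.CHAIN_APPROX_NONE);q=max(cs,key=cv2.contourArea)
pts=np.array([ray("top",*a[0],12)[:2] for a in q],np.float32);print("plate",cv2.minAreaRect(pts))
E
```

```text
yellow [ 559.93484433 -115.82253667] [-0.19579432  0.98064498] [14.63014768 41.78948446] 188
blue [557.18087611  -6.7218757 ] [535.59611861 -26.91168475] [578.00611098  13.70414481]
tall front x 695.5096785094564 401.22329498293414
plate ((517.7847900390625, -9.543495178222656), (149.8270263671875, 71.30929565429688), 86.87300109863281)
```

View pics/top0c.png

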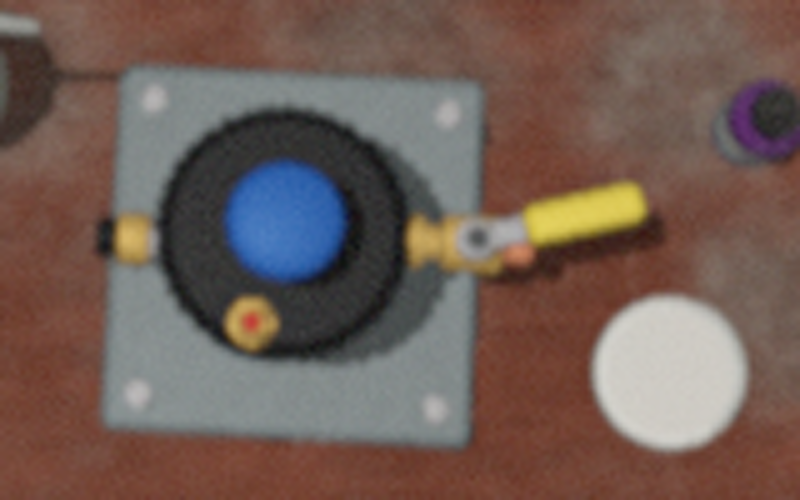

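View pics/scene0c.png

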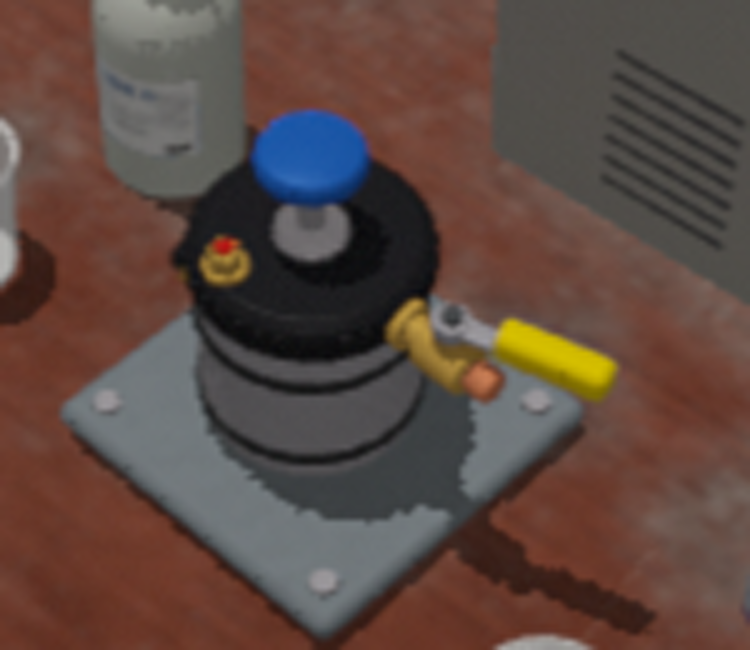

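```bash
python3 - <<'E'
from h import *
from scipy.spatial.transform import Rotation as Ro
print(Ro.from_quat(env.get_state()["tcp_rot"]).as_matrix().round(3))
f=lambda n,u,v,z:print(n,ray(n,u,v,z).round(1))
f("top",280+251/5,190+322/5,127.5)
f("top",280+479/5,190+238/5,132)
for a in((122,68),(482,82),(468,445),(105,430)): f("top",280+a[0]/5,190+a[1]/5,12)
print("scene pin");f("scene",270+223/5,190+245/5,127.5);f("scene",270+452/5,190+317/5,132);f("scene",270+310/5,190+145/5,162)
f("scene",270+607/5,190+370/5,125)
E
```

```text
[[-0.     0.397  0.918]
 [ 0.     0.918 -0.397]
 [-1.     0.    -0.   ]]
top [522.9   5.1 127.5]
top [551.2 -77.8 132. ]
top [634.2  54.9  12. ]
top [625.1 -92.4  12. ]
top [477.3 -82.1  12. ]
top [486.4  64.4  12. ]
scene pin
scene [525.1   3.  127.5]
scene [549.5 -82.9 132. ]
scene [558.6  -9.7 162. ]
scene [ 570.5 -135.3  125. ]
```

>>> send_rows:
  plan:
    - [-1, 0, 0, 0, -0.136]
    - [-1, 0, 0, 0, -0.136]
    - [-1, 0, 0, 0, -0.136]
    - [-1, 0, -4.5, 1.7, 0]
    - [-1, 0, -4.5, 1.7, 0]
  force: 40

```text
time: 1.55
ee_pos: [288.7, 511.4, 241.5]
tcp_rot: [-0.008, 0.708, 0.011, 0.706]
force: [1.6, -1.0, 0.6]
grip_width: 12.2
```

>>> send_rows:
  plan:
    - [-1, 0, -4.5, 1.7, 0]
    - [-1, 0, -4.5, 1.7, 0]
    - [-1, 0, -4.5, 1.7, 0]
    - [-1, 0, -4.5, 1.7, 0]
    - [-1, 0, -4.5, 1.7, 0]

```text
time: 2.05
ee_pos: [381.9, 281.2, 240.2]
tcp_rot: [-0.008, 0.708, 0.013, 0.706]
force: [1.1, 0.1, -0.0]
grip_width: 0.1
```

>>> send_rows:
  plan:
    - [-1, 0, -4.6, 1.7, 0]
    - [-1, 0, -4.6, 1.7, 0]
    - [-1, 0, -4.6, 1.7, 0]
    - [-1, 0, -4.6, 1.7, 0]
    - [-1, 0, -4.6, 1.7, 0]

```text
time: 2.55
ee_pos: [475.0, 49.1, 241.0]
tcp_rot: [-0.008, 0.706, 0.014, 0.708]
force: [1.5, 0.4, 1.4]
grip_width: -0.1
```

>>> send_rows:
  plan:
    - [-1, 0, -4.6, 1.7, 0]
    - [-1, 0, -4.6, 1.7, 0]
    - [-1, 0, -4.6, 1.7, 0]
    - [-1, 0, -2, 1.0, 0]
    - [-1, 0, 0, 0, 0]

```text
time: 3.05
ee_pos: [543.0, -119.9, 241.7]
tcp_rot: [-0.006, 0.704, 0.008, 0.71]
force: [-0.4, -0.1, 0.5]
grip_width: -0.3
```

>>> send_rows:
  plan:
    - [-1, 2, 0, -1.2, 0]
    - [-1, 4, 0, 0, 0]
    - [-1, 3, 0, 0, 0]
    - [-1, 0, 0, 0, 0]

```text
time: 3.45
ee_pos: [532.5, -117.1, 151.2]
tcp_rot: [-0.006, 0.702, 0.009, 0.712]
force: [-1.5, 0.9, -0.6]
grip_width: -0.2
```

```bash
python3 - <<'E'
from h import *
print(env.get_state()["ee_pos"])
p,d=env.get_image("scene");crop(p,240,150,440,300,4,"pics/s1.png")
p,d=env.get_image("top");crop(p,280,170,440,290,5,"pics/t1.png")
E
```

```text
[ 532.51763408 -117.13592121  151.1870518 ]
```

View pics/s1.png

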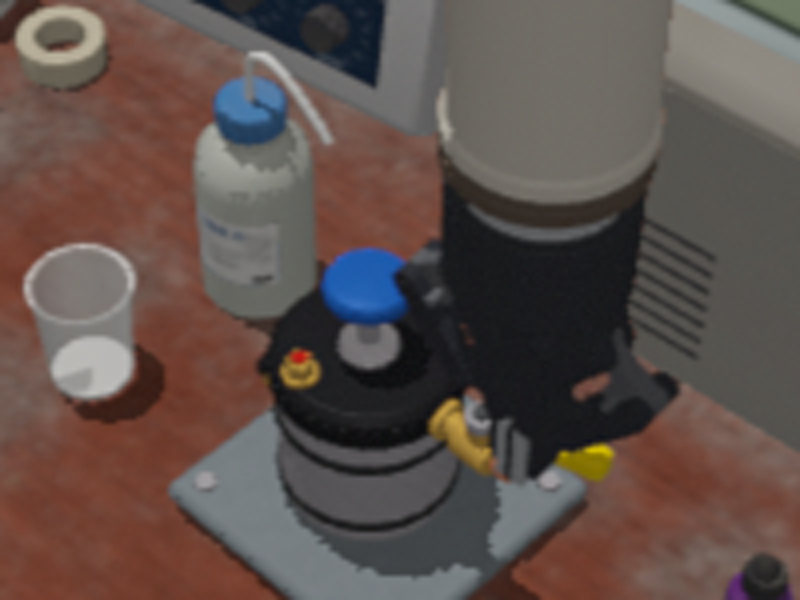

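View pics/t1.png

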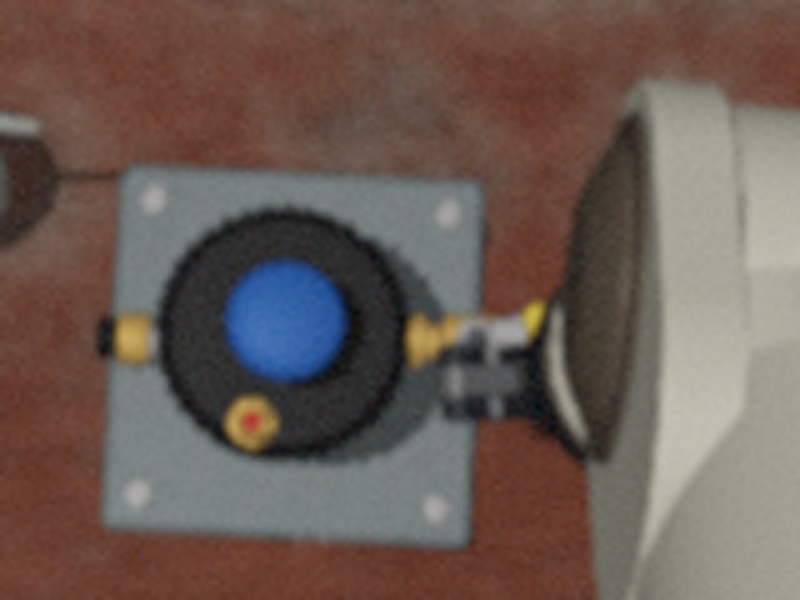

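>>> send_rows:
  plan:
    - [-1, 1.1, -0.9, 0, 0]
    - [-1, 1.0, 0, 0, 0]
    - [-1, 0, 0, 0, 0]

```text
time: 3.85
ee_pos: [539.4, -126.9, 136.9]
tcp_rot: [-0.007, 0.697, 0.008, 0.717]
force: [-0.2, -0.4, 0.4]
grip_width: 0.2
```

>>> send_rows:
  plan:
    - [-1, 0, -0.1, 1.0, 0]
    - [-1, 0, -0.1, 1.0, 0]
    - [-1, 0, 0, 0, 0]

```text
time: 4.15
ee_pos: [560.6, -128.6, 138.1]
tcp_rot: [-0.007, 0.698, 0.008, 0.716]
force: [-0.4, 0.2, 0.3]
grip_width: -0.1
```

```bash
python3 - <<'E'
from h import *
print(env.get_state()["ee_pos"])
p,d=env.get_image("scene");crop(p,290,190,410,280,6,"pics/s2.png")
E
```

```text
[ 560.63065792 -128.61684353  138.09457685]
```

View pics/s2.png

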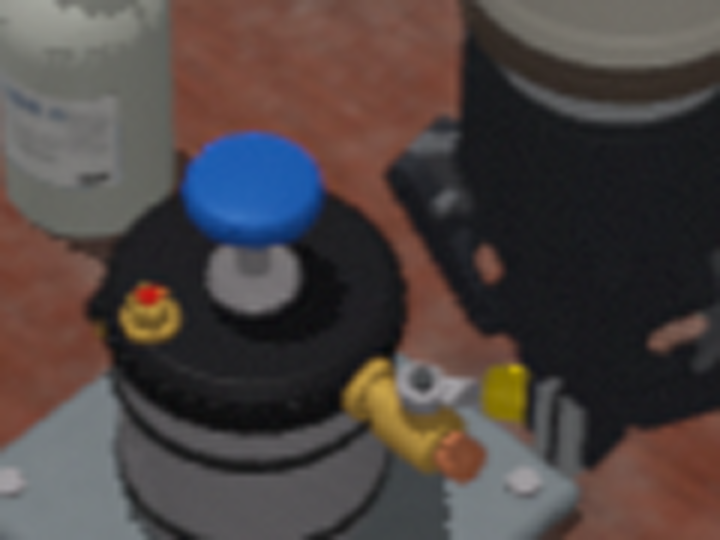

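>>> send_rows:
  plan:
    - [-1, 0.4, 0.2, 0.9, 0]
    - [-1, 0.4, 0.5, 0.9, 0]
    - [-1, 0, 0.8, 0.7, 0]
    - [-1, 0, 0, 0, 0]

```text
time: 4.6
ee_pos: [587.2, -112.8, 130.4]
tcp_rot: [-0.007, 0.698, 0.008, 0.716]
force: [-0.4, -0.9, -1.0]
grip_width: -0.2
```

```bash
python3 - <<'E'
from h import *
print(env.get_state()["ee_pos"])
p,d=env.get_image("scene");crop(p,290,190,410,280,6,"pics/s3.png")
E
```

```text
[ 587.24369129 -112.82939803  130.43495933]
```

View pics/s3.png

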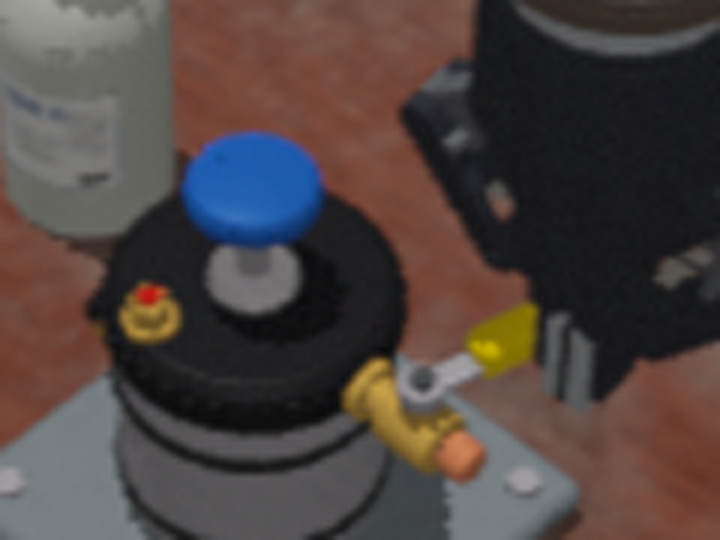

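>>> send_rows:
  plan:
    - [-1, 0, 0.4, 0.3, 0]
    - [-1, 0, 0.4, 0.2, 0]
    - [-1, 0, 0, 0, 0]

```text
time: 4.95
ee_pos: [591.7, -104.6, 130.3]
tcp_rot: [-0.007, 0.698, 0.007, 0.716]
force: [-1.6, -0.9, -0.1]
grip_width: -0.3
```

>>> send_rows:
  plan:
    - [-1, 0, 0.2, 0, 0]
    - [-1, 0, 0, 0, 0]

```text
time: 5.15
ee_pos: [592.1, -102.6, 130.5]
tcp_rot: [-0.007, 0.698, 0.007, 0.716]
force: [0.9, 0.1, 0.1]
grip_width: 0.1
```

```bash
python3 - <<'E'
from h import *
print(env.get_state()["ee_pos"])
p,d=env.get_image("scene");crop(p,290,190,410,280,6,"pics/s4.png")
E
```

```text
[ 592.11957904 -102.57309993  130.52968656]
```

View pics/s4.png

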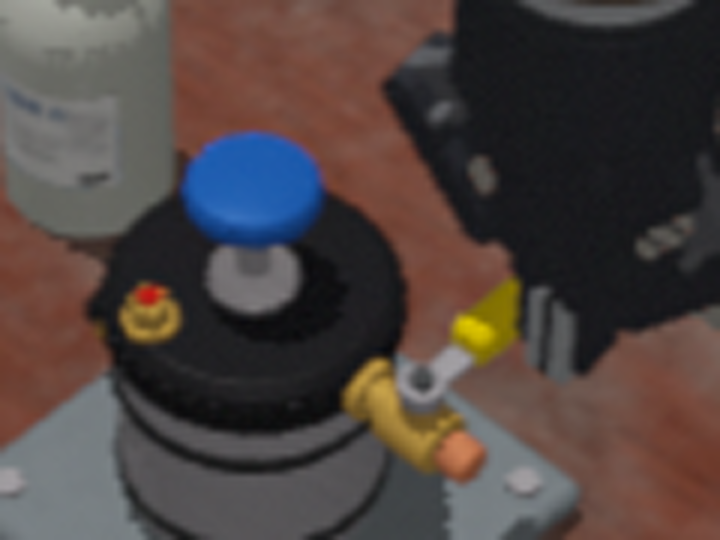

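>>> send_rows:
  plan:
    - [-1, 0, 0.2, 0, 0]
    - [-1, 0, 0, 0, 0]

```text
time: 5.4
ee_pos: [592.1, -102.3, 130.8]
tcp_rot: [-0.008, 0.697, 0.006, 0.717]
force: [-0.0, -0.3, -0.8]
grip_width: 0.1
```

>>> send_rows:
  plan:
    - [-1, 0, 0.2, 0, 0]
    - [-1, 0, 0, 0, 0]

```text
time: 5.6
ee_pos: [592.0, -102.2, 130.8]
tcp_rot: [-0.008, 0.697, 0.005, 0.717]
force: [-0.4, -1.9, -0.2]
grip_width: 0.1
```

```bash
python3 - <<'E'
from h import *
print(env.get_state()["ee_pos"])
p,d=env.get_image("scene");crop(p,290,190,410,280,6,"pics/s5.png")
E
```

```text
[ 592.02818457 -102.16942224  130.79787041]
```

View pics/s5.png

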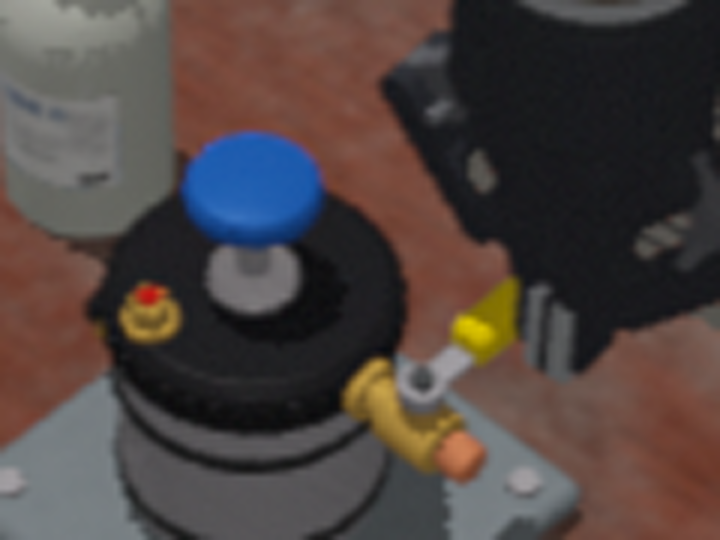

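>>> send_rows:
  plan:
    - [-1, 0, 0.4, 0, 0]

```text
time: 5.75
ee_pos: [592.1, -100.9, 131.0]
tcp_rot: [-0.008, 0.697, 0.003, 0.717]
force: [0.6, -13.2, 0.6]
grip_width: 0.1
```

>>> send_rows:
  plan:
    - [-1, 0, -1.2, 0, 0]
    - [-1, 0, -1.2, 0, 0]
    - [-1, -2, -0.5, 0, 0]
    - [-1, -4.5, 0, 0, 0]
    - [-1, -2.5, 0, 0, 0]

```text
time: 6.25
ee_pos: [587.1, -128.7, 218.7]
tcp_rot: [-0.006, 0.701, 0.006, 0.713]
force: [0.2, 0.2, -0.4]
grip_width: -0.0
```

```bash
python3 - <<'E'
from h import *
print(env.get_state()["ee_pos"])
p,d=env.get_image("scene");crop(p,270,190,420,300,5,"pics/s6.png")
p,d=env.get_image("top");crop(p,280,170,440,290,5,"pics/t6.png")
E
```

```text
[ 587.06228607 -128.7327096   218.68502114]
```

View pics/s6.png

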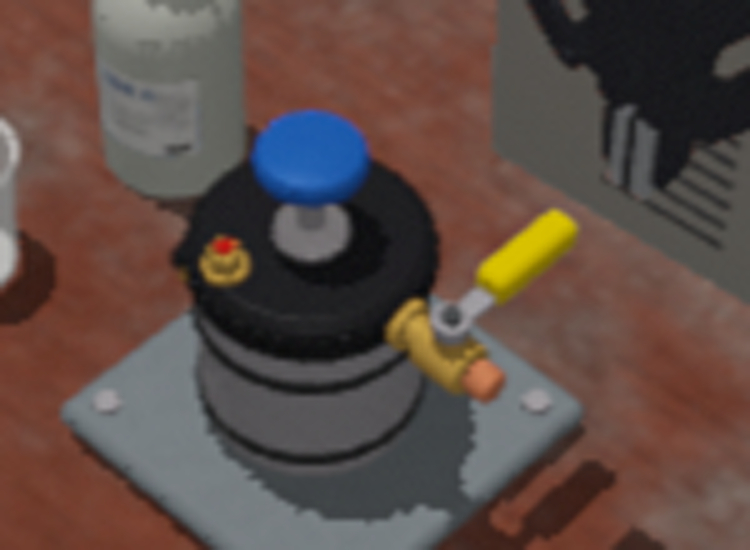

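View pics/t6.png

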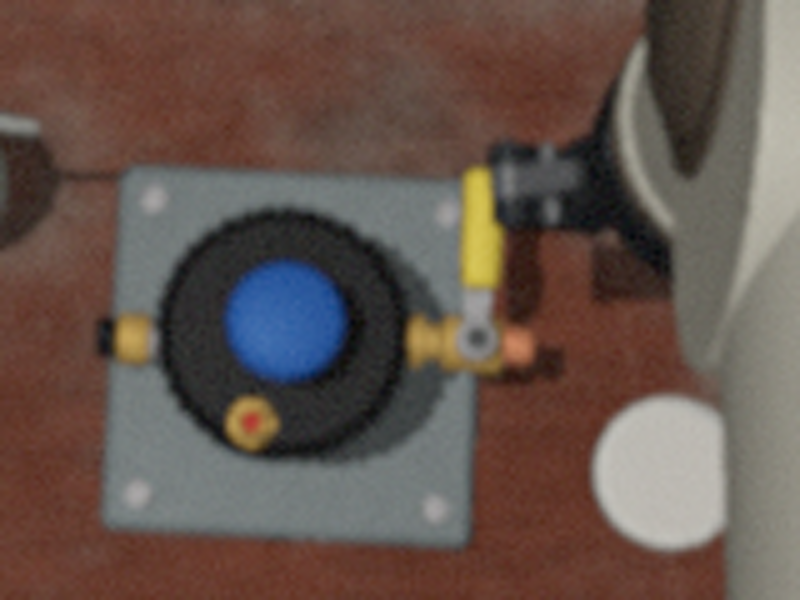

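>>> send_rows:
  plan:
    - [-1, 0, 4, -1, 0]
    - [-1, 0, 4, -1, 0]
    - [-1, 0, 3.5, -0.7, 0]
    - [-1, 0, 0, 0, 0]

```text
time: 6.75
ee_pos: [558.2, -12.2, 217.5]
tcp_rot: [-0.004, 0.699, 0.005, 0.715]
force: [0.8, -0.6, -0.6]
grip_width: -0.1
```

>>> send_rows:
  plan:
    - [-1, 2, 0.2, 0, 0]
    - [-1, 1.8, 0.2, 0, 0]
    - [-1, 0, 0, 0, 0]

```text
time: 7.05
ee_pos: [558.2, -6.2, 177.2]
tcp_rot: [-0.005, 0.7, 0.007, 0.714]
force: [-0.6, -0.7, -0.8]
grip_width: -0.0
```

```bash
python3 - <<'E'
from h import *
print(env.get_state()["ee_pos"])
p,d=env.get_image("scene");crop(p,270,150,420,270,5,"pics/s7.png")
E
```

```text
[558.1929737   -6.21438364 177.17650598]
```

View pics/s7.png

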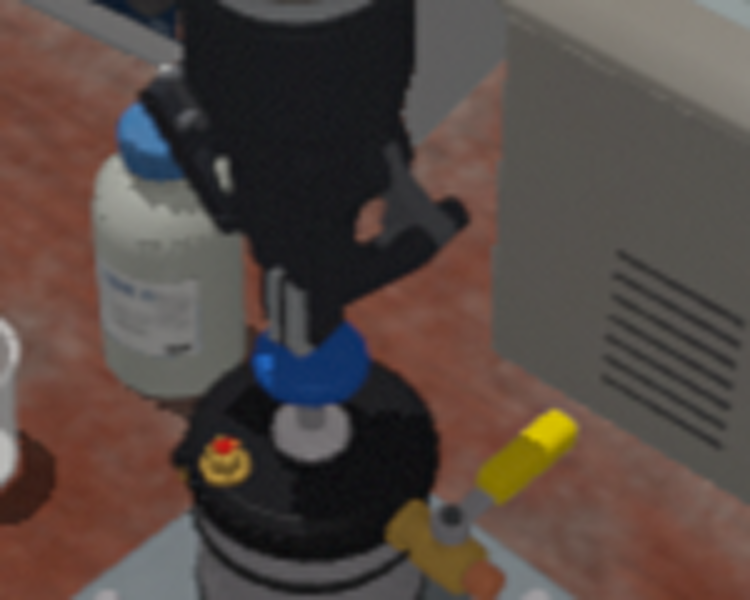

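>>> send_rows:
  plan:
    - [-1, 1.0, 0, 0, 0]
    - [-1, 0.9, 0, 0, 0]
    - [-1, 0.6, 0, 0, 0]
    - [-1, 0.3, 0, 0, 0]

```text
time: 7.5
ee_pos: [560.9, -6.8, 154.7]
tcp_rot: [-0.004, 0.699, 0.007, 0.716]
force: [-5.0, 2.5, 11.1]
grip_width: 0.0
```

>>> send_rows:
  plan:
    - [-1, 0.5, 0, -0.1, 0]
    - [-1, 0.4, 0, -0.1, 0]
    - [-1, 0.3, 0, 0, 0]

```text
time: 7.8
ee_pos: [561.0, -6.7, 151.0]
tcp_rot: [-0.003, 0.697, 0.006, 0.717]
force: [-13.4, 1.2, 25.5]
grip_width: 0.1
```

```bash
python3 - <<'E'
from h import *
s=env.get_state();print(s["ee_pos"],s["force"])
p,d=env.get_image("scene");crop(p,270,150,420,270,5,"pics/s8.png")
E
```

```text
[560.99039226  -6.73379379 150.97107979] [-13.4446008    1.16085966  25.45822561]
```

View pics/s8.png

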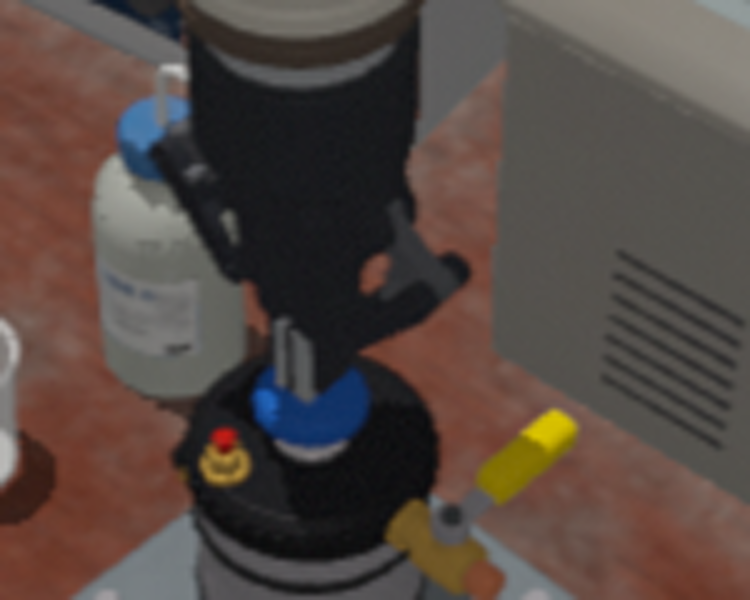

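>>> send_rows:
  plan:
    - [-1, -0.9, 0, -0.2, 0]
    - [-1, -1.0, 0, 0, 0]
    - [-1, -1.0, 0, 0, 0]
    - [-1, 0, 0, 0, 0]

```text
time: 8.25
ee_pos: [560.7, -8.3, 184.4]
tcp_rot: [-0.002, 0.695, 0.006, 0.719]
force: [0.2, -0.3, 0.4]
grip_width: 0.4
```

```bash
python3 - <<'E'
from h import *
s=env.get_state();print(s["ee_pos"],s["force"])
p,d=env.get_image("scene");crop(p,270,150,420,270,5,"pics/s9.png")
E
```

```text
[560.68692707  -8.29914138 184.40758901] [ 0.24087097 -0.34517307  0.39773176]
```

View pics/s9.png

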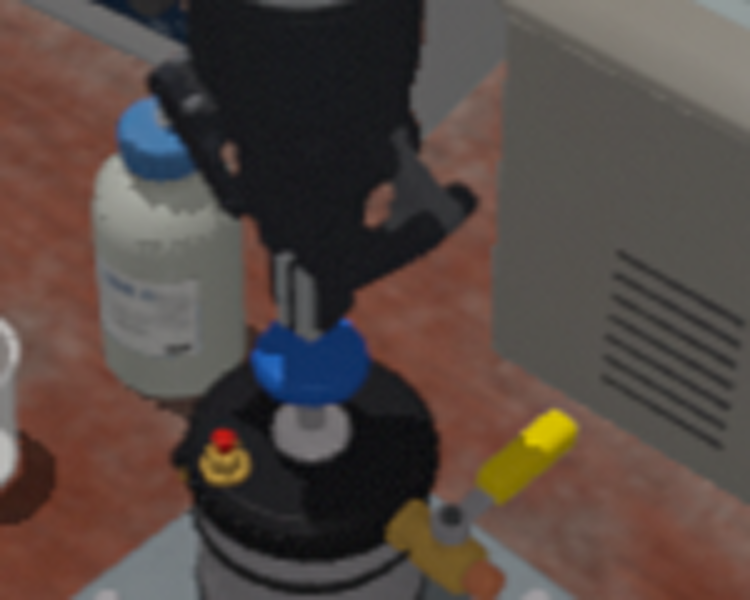

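>>> send_rows:
  plan:
    - [-1, 1.2, 0.1, -0.1, 0]
    - [-1, 1.0, 0, -0.05, 0]
    - [-1, 0.9, 0, -0.1, 0]
    - [-1, 0.5, 0, -0.1, 0]
    - [-1, 0.5, 0, -0.1, 0]

```text
time: 8.8
ee_pos: [561.3, -7.7, 150.5]
tcp_rot: [-0.003, 0.692, 0.004, 0.722]
force: [-25.1, -1.2, 70.2]
grip_width: -0.1
```

>>> send_rows:
  plan:
    - [-1, -0.6, 0, -0.1, 0]
    - [-1, -1.0, 0, -0.1, 0]
    - [-1, -1.0, 0, 0, 0]
    - [-1, 0, 0, 0, 0]

```text
time: 9.2
ee_pos: [558.3, -7.5, 177.0]
tcp_rot: [-0.003, 0.692, 0.005, 0.722]
force: [0.4, -0.4, 0.2]
grip_width: -0.1
```

```bash
python3 - <<'E'
from h import *
s=env.get_state();print(s["ee_pos"],s["force"])
p,d=env.get_image("scene");crop(p,270,190,420,320,5,"pics/s10.png")
p,d=env.get_image("top");crop(p,280,190,440,290,5,"pics/t10.png")
E
```

```text
[558.34113601  -7.47450746 177.00563337] [ 0.44282517 -0.4305027   0.2064727 ]
```

View pics/s10.png

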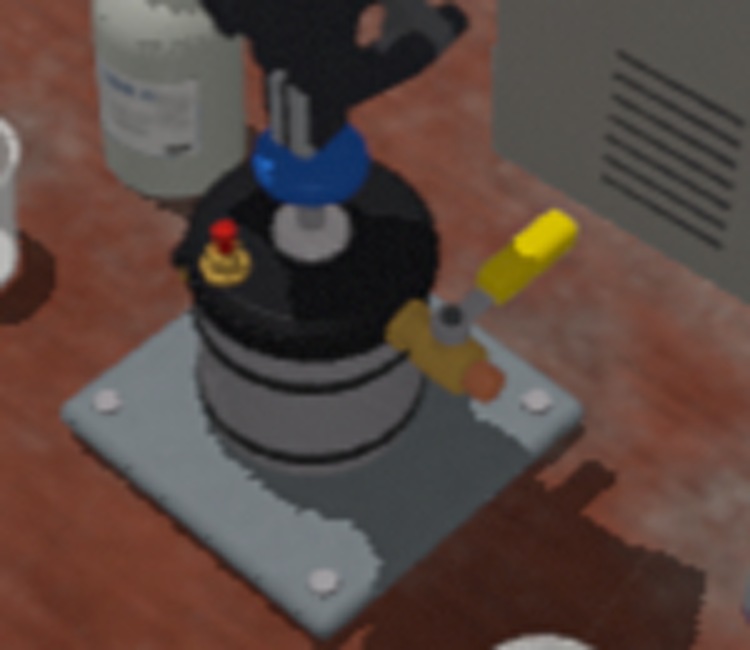

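View pics/t10.png

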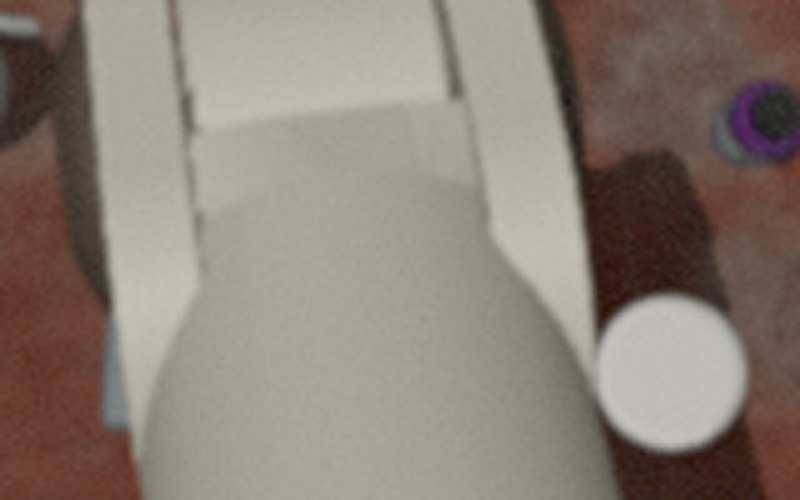

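>>> send_rows:
  plan:
    - [-1, 1.0, 0, -0.05, 0]
    - [-1, 0.9, 0, -0.1, 0]
    - [-1, 0.5, 0, -0.1, 0]
    - [-1, 0.4, 0, -0.1, 0]
    - [-1, 0.3, 0, -0.1, 0]

```text
time: 9.8
ee_pos: [558.3, -7.5, 150.8]
tcp_rot: [-0.003, 0.69, 0.004, 0.724]
force: [-13.5, -0.4, 42.4]
grip_width: 0.1
```

>>> send_rows:
  plan:
    - [-1, -0.7, 0, -0.05, 0]
    - [-1, -1.0, 0, 0, 0]
    - [-1, -1.0, 0, 0, 0]
    - [-1, 0, 0, 0, 0]

```text
time: 10.2
ee_pos: [556.6, -7.5, 178.1]
tcp_rot: [-0.003, 0.69, 0.004, 0.724]
force: [0.3, -0.7, -0.0]
grip_width: 0.0
```

>>> send_rows:
  plan:
    - [-1, 1.1, 0, 0.05, 0]
    - [-1, 0.9, 0, -0.05, 0]
    - [-1, 0.5, 0, -0.1, 0]
    - [-1, 0.4, 0, -0.1, 0]
    - [-1, 0.2, 0, -0.1, 0]

```text
time: 10.7
ee_pos: [557.9, -7.5, 150.9]
tcp_rot: [-0.003, 0.688, 0.003, 0.725]
force: [-11.6, -0.3, 35.5]
grip_width: 0.3
```

>>> send_rows:
  plan:
    - [-1, -0.7, 0, 0, 0]
    - [-1, -1.0, 0, 0.05, 0]
    - [-1, -1.0, 0, 0.05, 0]
    - [-1, 0, 0, 0, 0]

```text
time: 11.1
ee_pos: [557.0, -7.5, 177.2]
tcp_rot: [-0.003, 0.689, 0.003, 0.725]
force: [1.5, -0.5, 0.1]
grip_width: -0.2
```

```bash
python3 - <<'E'
from h import *
s=env.get_state();print(s["ee_pos"],s["force"])
p,d=env.get_image("scene");crop(p,270,190,420,320,5,"pics/s11.png")
E
```

```text
[556.96823164  -7.47645482 177.15876273] [ 1.50420043 -0.51598625  0.067088  ]
```

View pics/s11.png

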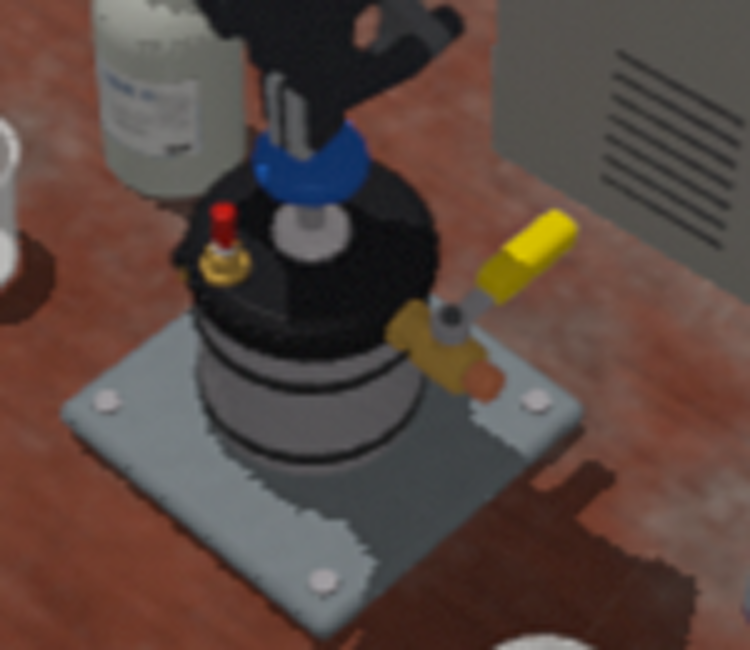

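After four strokes the pin's red part is almost fully out, with its top at crop (223,208), and the reservoir hasn't moved. The last stroke ends at 20 mm, about TCP 153.

>>> send_rows:
  plan:
    - [-1, 1.0, 0, 0, 0]
    - [-1, 0.8, 0, -0.05, 0]
    - [-1, 0.4, 0, -0.1, 0]
    - [-1, 0.3, 0, -0.1, 0]
    - [-1, 0.2, 0, 0, 0]

```text
time: 11.65
ee_pos: [557.3, -7.5, 151.7]
tcp_rot: [-0.003, 0.688, 0.003, 0.726]
force: [-8.5, -0.2, 23.9]
grip_width: 0.0
```

>>> send_rows:
  plan:
    - [-1, -0.7, 0, 0, 0]
    - [-1, -1.0, 0, 0, 0]
    - [-1, -1.2, 0, 0, 0]
    - [-1, -2.5, 0, 0, 0]
    - [-1, 0, 0, 0, 0]

```text
time: 12.15
ee_pos: [552.7, -7.5, 205.0]
tcp_rot: [-0.003, 0.69, 0.003, 0.724]
force: [0.6, 0.2, 0.1]
grip_width: -0.2
```

```bash
python3 - <<'E'
from h import *
s=env.get_state();print(s["ee_pos"],s["force"])
p,d=env.get_image("scene");crop(p,270,190,420,320,5,"pics/s12.png")
crop(p,305,215,330,255,14,"pics/s12p.png")
E
```

```text
[552.74864817  -7.47143912 205.0302099 ] [0.60300302 0.21644391 0.11061538]
```

View pics/s12.png

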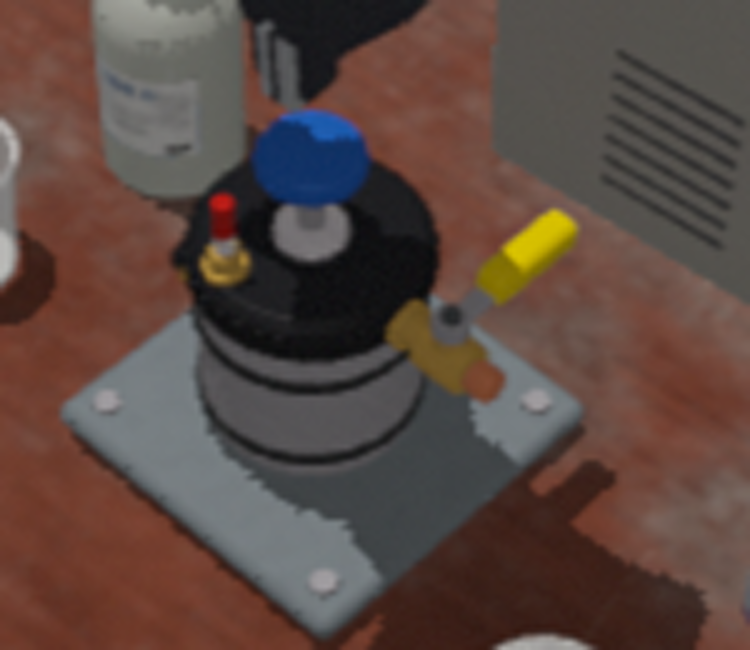

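View pics/s12p.png

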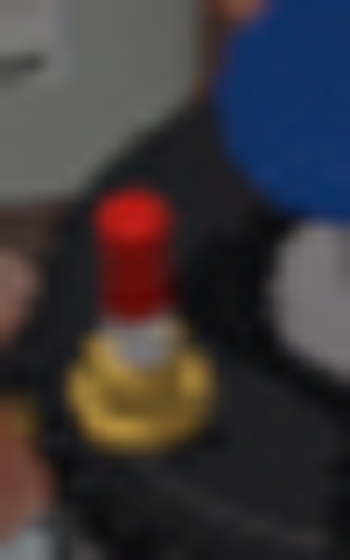

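```bash
python3 - <<'E'
from h import *
c=env.calibration("scene")
def proj(X):
    q=c["intrinsics"]@(c["R"]@np.array(X)+c["t"]);return q[:2]/q[2]
p,d=env.get_image("scene")
def edges(p):
    r=p[215:250,305:325].astype(float)
    red=(r[...,2]-r[...,:2].max(2))
    col=red[:,6:13].max(1);return col.round()
for im in(cv2.imread("pics/scene0.png"),p):
    print(edges(im))
for h in(127.5,145,146.7,151.5): print(h,proj([524,4,h]))
print(env.get_state()["time"])
E
```

```text
[  0.   0.   0.  -1.   0.   0.   0.   0.   0.   0.   1.   1.   0.   1.
   1.  -1.  -1.  -2.  -2.  -1.  -3.   5.  55. 136. 151. 111.  43.  31.
  31.  33.  34.  27.  11.  -1.  -1.]
[  0.   0.   0.   0.   0.   0.  -1.   0.   0.   0.   0.   0.  -1.  49.
 147. 155. 150. 107.  88.  88.  89.  90.  72.  21.  22.  29.  31.  31.
  30.  33.  35.  28.  11.  -1.  -1.]
127.5 [313.79184892 239.06071283]
145 [313.54984389 232.65981623]
146.7 [313.52598281 232.02870388]
151.5 [313.4582675  230.23767217]
12.25
```

```bash
python3 - <<'E'
from h import *
for k in("wash_bottle","sample_cup","stain_bottle","petri_dish"):
    print(k,[np.round(q["centre"]) for q in env.spot_in("scene",k)[:1]])
print(env.job_done())
E
```

```text
wash_bottle [array([615., 122.,  77.])]
sample_cup [array([524., 155.,  43.])]
stain_bottle [array([ 596., -207.,   48.])]
petri_dish [array([ 504., -167.,   13.])]
the job is handed in; nothing more can be done
None
```

The vent lever is closed and the pressure pin stands fully out. I handed the job in at about 12.5 s on the robot's clock.

- **Lever:** I pushed it round with the shut fingers until it met its stop with about 13 N, and the pictures show it standing across the pipe. It started slightly past open, at about 0.25 rad.
- **Pumping:** I made five full strokes, each down to the bottom and fully released.
- **Pin:** In the image its top edge rose 8.8 px, and 24 mm should give 8.8 px. The white foot shows above the collar.
- **Reservoir and surroundings:** The reservoir's base plate kept the same place in the pictures. The bottles, cup and dish were found within about 4 mm of where they started, apart from the wash bottle's height reading, which differs by 11 mm. The gripper was in front of that bottle in several views, and its base looked unmoved.
- **What went less well:** The second stroke pressed harder than I meant at the bottom, 70 N at the wrist against the 120 N limit. The others ended at about 24 to 42 N.
- **One disagreement:** The pin measured about 9 mm to the left (+y) of where the description puts it. I worked from the measured position and stayed clear of it.

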